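# Park the glue applicator in its tube

## Robot

A 6-joint arm with a two-finger parallel gripper is mounted at the origin on the work surface. World frame = base frame: x ahead of the robot, y to its left, z up, the work surface at z = 0. Lengths are in m, angles in rad, forces in N, time in s.
With the tool pointing down it reaches from about 0.3 to 0.85 m from the base axis. Payload 4.2 kg.
Tool frame: the origin (TCP) lies at the very end of the fingers, on their centre line; the grasp point (between the pads) lies 19 mm behind it; z points along the fingers, x is the direction in which the jaws open and shut, and the axes are right-handed (so a half turn about z gives the same grasp; the last joint's range is limited). The gripper opens to 91 mm and grips with 3 to 60 N. Pads are 32 mm wide; open, the fingers measure 118 mm over their backs; the gripper's body (76 mm by 178 mm) begins 60 mm behind the grasp point.
Start: joints at [-1.331, 0.32, 1.565, -0, 1.257, -0.02], TCP at [0.148, -0.556, 0.179] pointing down, gripper open.
Joint ranges: [-3.11, 3.11], [-0.84, 2.01], [0.21, 2.61], [-1.34, 4.49], [0.05, 2.63], [-2.56, 2.56]. Speed limits (rad/s): [2.57, 2.57, 3.14, 3.14, 3.14, 3.14].

## Interface

Orientations are given as a unit quaternion [w, x, y, z].
In Python, from station import read_state, grab_frame, finish_job gives the robot as it stands.
- The arm moves only by the shell command python3 -m inch 'ROWS' [OPENING] [FORCE]. ROWS is JSON, a list of rows, each an object of numbers: "dx", "dy", "dz": the shift along the tool's x, y, z in mm; "rx", "ry", "rz": the turn, a rotation vector about the tool's x, y, z in rad. A call has exactly 10 rows; each row shifts and turns the commanded pose from where the row before left it, along the tool's axes as they then stand; what a row does not reach is not made up. A row lasts 1/8 s, in which the tool goes at most 62.5 mm and 10.7 degrees, less where a joint would pass 70% of its speed; a pose out of reach is approached as far as the arm can. A call is refused whole if a number of a shift passes 62.5 or a number of a turn 0.188, either way. A call with a gripper value outside its range is refused whole. OPENING is the opening, from -1 (shut) to 1 (fully open), so that 0 is half open, set as the call begins (- or left out, the last holds). The fingers move at their own pace and stop on an object; FORCE is the grip in N (left out, the last holds). Time passes only in rows, so rows that do not move let the fingers close, or fill a call up. It gives the time, the measured TCP pose, the force and the opening at its end, in the units of the state.
- read_state(): the state, without advancing time (a new reading comes with each control period).
- grab_frame(name): name is "scene" or "top"; returns a dict with "pixels" (384x512x3 uint8, blue, green, red), "intrinsics" (3x3 intrinsics, pixels), "dist" ([k1, k2, p1, p2, k3] as OpenCV has them; the pictures are not rectified), "origin" and "orientation" of the camera in the world. Camera axes: x right, y down, z forward; pixel columns grow to the right and rows downward; lengths in m; the calibration is good to about 2 mm. A picture is of the moment at which its call begins. There is no depth.
- finish_job(): hands the job in, once; it reports no verdict.
The state is a dict: "time_s": time; "q": joint angles; "joint_velocities": joint speeds; "joint_torque": joint torques, N m; "tool_pos": TCP position; "tool_rot": TCP orientation; "ft_force": force on the tool from outside, world axes, zero at the start; "wrist_torque": the same for the moment, N m; "finger_gap": finger opening in m.
Only numpy, scipy, OpenCV 4.12 (cv2) and the standard library are available. Lean on these libraries where they do the work, as an engineer would, in place of code of your own. Each camera call takes 0.05 s, during which the arm holds its last target. There are 200 camera calls.

## Task

Park the slim glue applicator for the break: first pull the stopper out of the upright parking tube and put it into the open drawer, then take the applicator from its leaning rest and push its rod down into the tube, against the stiff piston inside, until its collar rests flat on the rim. Let go of everything and leave the other tools and parts where they are.

Things in the scene. Friction and masses are not known exactly. Their poses are not given: they have to be found in the camera images.
- stopper: Black plastic stopper, 62 mm long, upright in the parking tube at the start. Origin on its axis at the underside of its round flange (40 mm across, 5 mm thick), which rests on the tube's rim. z axis up along the round knob (26 mm across, 5 to 40 mm above the origin: grip here); a loose 10 mm spigot reaches 22 mm below the origin into the tube.
- applicator: Slim round glue applicator, 170 mm long, 80 g, leaning 23 degrees in the narrower of two leaning rests. Origin on its axis at the underside of its disc collar (40 mm across, 5 mm thick). z axis along the round wooden handle (18 mm across, 5 to 90 mm above the origin: grip here); the steel rod (10 mm across) goes 80 mm the other way. Draw it out along its axis.
- rest_a: Fixed leaning rest of the applicator: steel base 80 x 70 x 12 mm with an open aluminium tube (15 mm bore, 62 mm deep, 21 mm outside) that leans 0.4 rad towards the base's -x. Origin at the centre of the base's underside, z up.
- tube_mouth (a point): Centre of the parking tube's rim, 110 mm above the table; z up. The aluminium tube stands on a fixed 90 x 90 x 15 mm steel base; 20 mm outside, 14 mm bore, flared over its top 15 mm to 36 mm outside, so the mouth is a funnel about 30 mm across. The rod's 80 mm fit below the rim.
- piston (a joint): Depth in m of the stiff rubber piston inside the parking tube: at 0 its top lies 27 mm below the rim, it goes down to 0.055. It drags with about 4 N, stays where it is left, and reads about 0.053 when the applicator is fully home.
- drawer_spot (a point): On the floor of the open drawer, 60 mm behind the inside of its front and 22 mm above the table; x points into the cabinet, y along the drawer's width, z up. Inside, 79 mm free to either side, side walls 56 mm above the floor, front panel 66 mm. The cabinet (240 x 200 x 100 mm) starts 60 to 95 mm behind this point. A bar handle stands 35 mm off the front.
- cabinet_drawer0 (a joint): How far the drawer is open, in m (0 shut, 0.165 fully open).
- mandrel: Bystander: stout centring mandrel, 145 mm long, 20 mm thick rod (too thick for the tube) with a copper band and a fat turned handle 36 mm across at its end, leaning in the wider rest. Origin on its axis, 80 mm from its lower end; z axis along the handle.
- rest_b: Fixed leaning rest of the mandrel, as rest_a but with a wider tube (25 mm bore, 33 mm outside).
- driver: Bystander: loudspeaker driver, 140 mm across, 68 mm high, 1.4 kg, lying face up. Origin at the centre of its underside.
- tape: Bystander: roll of tape, 110 mm across, 24 mm high, lying flat. Origin at the centre of its underside.
- pot: Bystander: open aluminium pot, 90 mm across, 90 mm high. Origin at the centre of its underside.
Not all that is in view belongs to the job. What is shaped like the applicator but yellow is not meant. There is more than one size of the stopper; the job needs the smaller.

How it is judged:
By the outcome, as a careful person would: the job done as asked, in the order asked, and still so for the second after the job is handed in, with the robot touching nothing.
It also fails if it takes over 54 s, if anything falls off the work surface, if the arm or the gripper's body presses on something with over 40 N, if the wrist force passes 120 N, or if a joint passes its speed limit or range.

## Working session

There is one attempt and no reset: what is moved stays moved. The work goes in short steps, Python scripts to look and compute and a shell command to move; the robot and the scene stay as the last step left them, time stands still between calls to the robot, and variables do not carry over. Pictures are saved under pics/ and viewed, about 8 in all and at most 12, crops included, and the job is handed in when it is done.

```bash
ls; mkdir -p pics
cat > h.py <<'E'
import numpy as np, cv2
from scipy.spatial.transform import Rotation as R
from station import read_state, grab_frame
def rot(q): return R.from_quat([q[1],q[2],q[3],q[0]]).as_matrix()
def ray(f,uv):
    p=cv2.undistortPoints(np.array([[uv]],float),np.array(f["intrinsics"]),np.array(f["dist"]))[0,0]
    return np.array(f["origin"],float), rot(f["orientation"])@np.array([p[0],p[1],1.])
def plane(f,uv,z):
    o,d=ray(f,uv); return o+d*(z-o[2])/d[2]
def tri(f,a,g,b):
    o,d=ray(f,a);p,e=ray(g,b)
    s=np.linalg.lstsq(np.c_[d,-e],p-o,rcond=None)[0]
    A=o+d*s[0];B=p+e*s[1]
    return (A+B)/2,np.linalg.norm(A-B)
def proj(f,P):
    M=rot(f["orientation"]).T
    return cv2.projectPoints(np.atleast_2d(np.array(P,float)),cv2.Rodrigues(M)[0],-M@np.array(f["origin"]),np.array(f["intrinsics"]),np.array(f["dist"]))[0][:,0]
E
python3 - <<'E'
from h import *
import pickle
F={n:grab_frame(n) for n in("scene","top")}
pickle.dump(F,open("f0.pkl","wb"))
for n in F:
    cv2.imwrite(f"pics/{n}0.png",cv2.resize(F[n]["pixels"],(800,600),interpolation=cv2.INTER_CUBIC))
    print(n,F[n]["origin"],rot(F[n]["orientation"])[:,2],F[n]["intrinsics"])
print(read_state())
E
```

```text
pics
scene [1.2565161  0.1864101  0.67046655] [-0.73503669 -0.27020446 -0.6218606 ] [[353.16034639   0.         257.8992359 ]
 [  0.         353.16034639 192.79569812]
 [  0.           0.           1.        ]]
top [ 0.43284653 -0.04343725  1.13379034] [ 0.16291039 -0.00445701 -0.9866308 ] [[472.10632707   0.         257.46078339]
 [  0.         472.10632707 200.07768401]
 [  0.           0.           1.        ]]
{'time_s': 0.1, 'q': array([-1.33099873e+00,  3.20274287e-01,  1.56553951e+00, -2.51932099e-05,
        1.25739996e+00, -2.00089212e-02]), 'joint_velocities': array([-0.00044438, -0.00246841, -0.00237569,  0.00232642, -0.00111422,
        0.00121831]), 'joint_torque': array([ 4.34057279e-05, -4.13333058e+01, -2.32510096e+01,  7.28627597e-02,
        4.21862165e-02, -7.00910664e-05]), 'tool_pos': array([ 0.1475825 , -0.55522155,  0.1784846 ]), 'tool_rot': array([-4.97480620e-04,  7.92748467e-01, -6.09548366e-01, -6.40038109e-04]), 'ft_force': array([ 0.14768978, -0.24116904,  0.31093384]), 'wrist_torque': array([ 0.06439011, -0.00783377,  0.01179914]), 'finger_gap': 0.09099562853768434}
```

View pics/scene0.png

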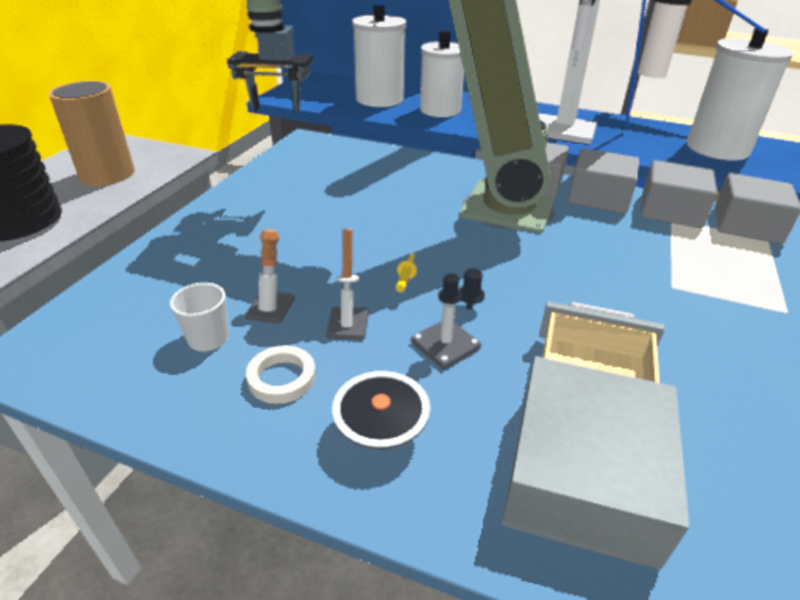

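View pics/top0.png

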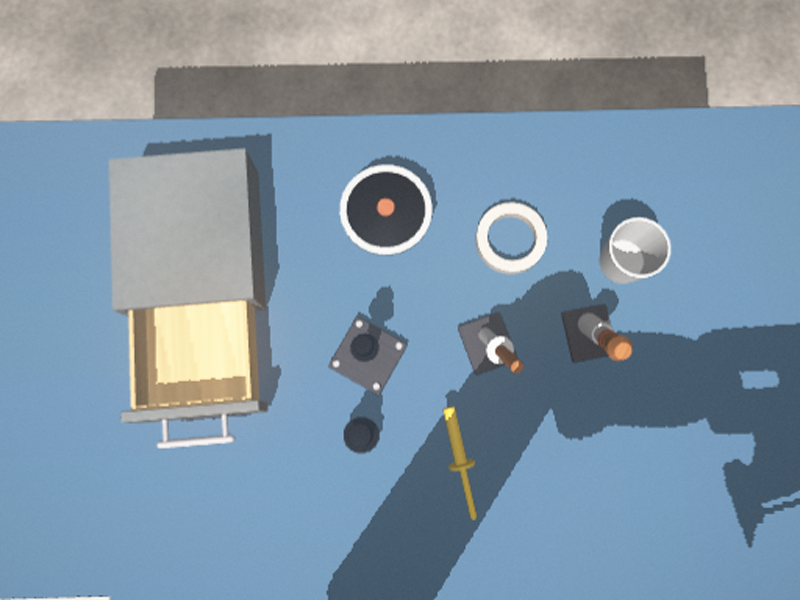

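The scene view shows two stoppers: one on the tube at (450,290) and one standing on the table at (472,285). The applicator with its white collar is at (347,255), the mandrel at (270,260), and a yellow lookalike lies at (405,272). The top view has the tube at (367,348), the loose stopper at (361,435), the applicator at (498,349) and the drawer at (195,350). I'll confirm in one enlarged crop.

Run:
```python
from h import *
import pickle
F=pickle.load(open("f0.pkl","rb"))
def c(n,x,y,w,h,s): return cv2.resize(F[n]["pixels"][y:y+h,x:x+w],None,fx=s,fy=s,interpolation=cv2.INTER_CUBIC)
a=c("scene",200,140,80,80,5);b=c("scene",255,160,80,80,5)
d=c("top",205,195,133,66,6)[:, :800]
im=np.vstack([np.hstack([a,b])[:, :800],d[:200] if 0 else cv2.resize(d,(400,200)).repeat(1,0) if 0 else np.hstack([c("top",205,195,50,25,8),c("top",285,205,50,25,8)])])
cv2.imwrite("pics/crop.png",im)
```

```text
(no output)
```

View pics/crop.png

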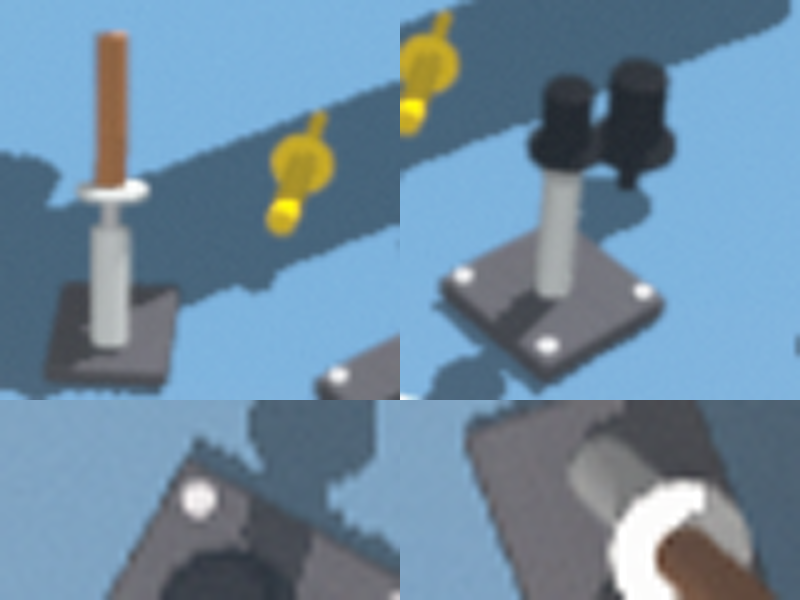

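The stopper on the tube is the smaller of the two; its knob and flange are narrower than those of the loose one. So the tube stopper is the one meant. The applicator is the orange-handled one with the white collar. Next I'll measure.

Run:
```python
from h import *
import pickle
np.set_printoptions(precision=4,suppress=True)
F=pickle.load(open("f0.pkl","rb"));T=F["top"];S=F["scene"]
def blobs(f,m,box,amin=4):
    x,y,w,h=box; k=np.zeros(m.shape,np.uint8);k[y:y+h,x:x+w]=m[y:y+h,x:x+w]
    n,l,s,c=cv2.connectedComponentsWithStats(k)
    return [(c[i],s[i]) for i in range(1,n) if s[i][4]>=amin],l
def hsv(f): return cv2.split(cv2.cvtColor(f["pixels"],cv2.COLOR_BGR2HSV))
h,s,v=hsv(T)
w=((s<50)&(v>170)).astype(np.uint8)
B,_=blobs(T,w,(208,198,56,58))
P=[]
for c,st in B: P.append(plane(T,c,.017)[:2]);print("bolt",c,st[4],P[-1])
print("tube centre",np.mean(P,0))
d=((v<70)&(s<140)).astype(np.uint8)
# knob top, dark mask
k=(v<45).astype(np.uint8);B,_=blobs(T,k,(208,205,56,40),20)
for c,st in B: print("dark top",c,st)
C,_=blobs(T,w,(295,205,45,40),20)
for c,st in C: print("collar top",c,st)
h2,s2,v2=hsv(S)
w2=((s2<60)&(v2>190)).astype(np.uint8)
for c,st in blobs(S,w2,(205,165,35,25),8)[0]: print("collar scene",c,st)
for n,(H,Sa,V),box in(("top",(h,s,v),(300,205,50,45)),("scene",(h2,s2,v2),(210,140,25,45))):
    o=((H<18)&(Sa>90)&(V>60)).astype(np.uint8)
    for c,st in blobs(F[n],o,box,20)[0]:
        print("handle",n,c,st)
    x,y,W,Hh=box
    yy,xx=np.nonzero(o[y:y+Hh,x:x+W]);pts=np.c_[xx+x,yy+y].astype(np.float32)
    print(cv2.minAreaRect(pts), cv2.boxPoints(cv2.minAreaRect(pts)).tolist())
```

```text
bolt [229.5 207. ] 16 [0.6021 0.0188]
bolt [254.7143 221.    ] 14 [ 0.5669 -0.0407]
bolt [214.7143 232.5   ] 14 [0.5418 0.0547]
bolt [240.4667 246.8667] 15 [ 0.5064 -0.0057]
tube centre [0.5543 0.0068]
collar top [315.9381 222.7522] [311 215  12  18 113]
collar scene [223.9677 177.871 ] [218 176  12   4  31]
handle top [326.4035 230.9386] [317 223  18  15 114]
((325.2500305175781, 229.75003051757812), (19.798988342285156, 7.77817440032959), 45.0) [[315.5000305175781, 225.50003051757812], [321.0000305175781, 220.00003051757812], [335.0000305175781, 234.00003051757812], [329.5000305175781, 239.50003051757812]]
handle scene [221.9864 161.5986] [220 147   5  30 147]
((222.0, 161.5), (29.0, 4.0), 90.0) [[220.0, 147.0], [224.0, 147.0], [224.0, 176.0], [220.0, 176.0]]
```

Run:
```python
from h import *
import pickle
np.set_printoptions(precision=4,suppress=True)
F=pickle.load(open("f0.pkl","rb"));T=F["top"];S=F["scene"]
L={}
for n,box in(("top",(310,205,40,45)),("scene",(210,140,25,37))):
    f=F[n];H,Sa,V=cv2.split(cv2.cvtColor(f["pixels"],cv2.COLOR_BGR2HSV));x,y,W,Hh=box
    o=((H<18)&(Sa>90)&(V>60))[y:y+Hh,x:x+W]
    yy,xx=np.nonzero(o);p=np.c_[xx+x,yy+y].astype(np.float32)
    a,b,cx,cy=cv2.fitLine(p,cv2.DIST_L2,0,.01,.01).ravel();t=(p-[cx,cy])@[a,b]
    L[n]=((cx+a*t.min(),cy+b*t.min()),(cx+a*t.max(),cy+b*t.max()));print(n,L[n])
N={n:np.cross(ray(F[n],L[n][0])[1],ray(F[n],L[n][1])[1]) for n in L}
ax=np.cross(N["top"],N["scene"]);ax/=np.linalg.norm(ax);ax*=np.sign(ax[2])
A=np.array([N["top"],N["scene"],[0,0,1]]);P0=np.linalg.solve(A,[N["top"]@T["origin"],N["scene"]@S["origin"],.1])
print("axis",ax,"tilt",np.arccos(ax[2]),"pt z=.1",P0)
# ends: closest point of axis to rays
for n in L:
    for uv in L[n]:
        o,d=ray(F[n],uv);s=np.linalg.lstsq(np.c_[ax,-d],o-P0,rcond=None)[0];print(n,uv,P0+ax*s[0])
# collar from both
print("collar c",tri(S,(223.5,178),T,(318.5,223.5)))
# knob of stopper
print("knob top",tri(S,(288.6,177),T,(365*.64,346*.64)), proj(T,[.5543,.0068,.15]),proj(S,[.5543,.0068,.15]))
# rest base corners dark mask top
H,Sa,V=cv2.split(cv2.cvtColor(T["pixels"],cv2.COLOR_BGR2HSV))
for uv in((459,325),(502,314),(473,374)): print("base",plane(T,np.array(uv)*.64,.012))
# drawer
print("front in corners",[plane(T,np.array(u)*.64,.088)[:2] for u in((122,411),(267,402))],"cab",[plane(T,np.array(u)*.64,.1)[:2] for u in((113,308),(253,302))])
print("side tops",[plane(T,np.array(u)*.64,.078)[:2] for u in((131,311),(135,408),(254,307),(258,401))])
```

```text
top ((np.float32(317.28543), np.float32(223.64153)), (np.float32(333.0495), np.float32(236.19373)))
scene ((np.float32(221.94617), np.float32(176.00543)), (np.float32(222.02715), np.float32(146.99728)))
axis [-0.2865 -0.0863  0.9542] tilt 0.3038488050349054 pt z=.1 [ 0.5442 -0.1828  0.1   ]
top (np.float32(317.28543), np.float32(223.64153)) [ 0.55   -0.181   0.0806]
top (np.float32(333.0495), np.float32(236.19373)) [ 0.5098 -0.1931  0.2145]
scene (np.float32(221.94617), np.float32(176.00543)) [ 0.5453 -0.1824  0.096 ]
scene (np.float32(222.02715), np.float32(146.99728)) [ 0.5218 -0.1895  0.1746]
collar c (array([ 0.5479, -0.1796,  0.0922]), np.float64(0.005486439545253933))
knob top (array([0.5507, 0.0058, 0.1482]), np.float64(0.005250864147596316)) [[231.8689 219.9733]] [[287.545  177.2336]]
base [ 0.5967 -0.1352  0.012 ]
base [ 0.6122 -0.202   0.012 ]
base [ 0.5209 -0.1537  0.012 ]
front in corners [array([0.4751, 0.3486]), array([0.4826, 0.1453])] cab [array([0.6201, 0.3623]), array([0.624 , 0.1639])]
side tops [array([0.619 , 0.3448]), array([0.4792, 0.3341]), array([0.6206, 0.1668]), array([0.4848, 0.1599])]
```

Run:
```python
from h import *
import pickle
np.set_printoptions(precision=4,suppress=True)
F=pickle.load(open("f0.pkl","rb"));T=F["top"];S=F["scene"]
C=tri(S,(222.8,178.1),T,(320,224));E=tri(S,(222.3,147.3),T,(330.5,235));print(C,E)
v=E[0]-C[0];print(np.linalg.norm(v),v/np.linalg.norm(v))
ax=np.array([-.973*np.sin(.4),-.232*np.sin(.4),np.cos(.4)])
for c in (C[0],np.array([.547,-.182,.092])):
  for t in(-.06,0,.0875): print(t,c+ax*t,proj(T,c+ax*t),proj(S,c+ax*t))
im=cv2.resize(T["pixels"][190:265,270:370],None,fx=8,fy=8,interpolation=cv2.INTER_CUBIC)
cv2.imwrite("pics/apptop.png",im)
```

```text
(array([ 0.5468, -0.1828,  0.0903]), np.float64(0.0062340732248041585)) (array([ 0.5155, -0.1938,  0.1695]), np.float64(0.003353177202696196))
0.08581180887051536 [-0.365  -0.1282  0.9221]
-0.06 [ 0.5696 -0.1774  0.0351] [[312.9142 217.5802]] [[220.8449 198.5484]]
0 [ 0.5468 -0.1828  0.0903] [[318.6945 224.5355]] [[221.6877 177.9289]]
0.0875 [ 0.5137 -0.1907  0.1709] [[328.3774 236.1861]] [[222.9853 146.6367]]
-0.06 [ 0.5697 -0.1766  0.0367] [[312.6617 217.4237]] [[221.0393 198.1912]]
0 [ 0.547 -0.182  0.092] [[318.4369 224.3811]] [[221.8866 177.5368]]
0.0875 [ 0.5138 -0.1899  0.1726] [[328.1135 236.0378]] [[223.1912 146.1903]]
```

View pics/apptop.png

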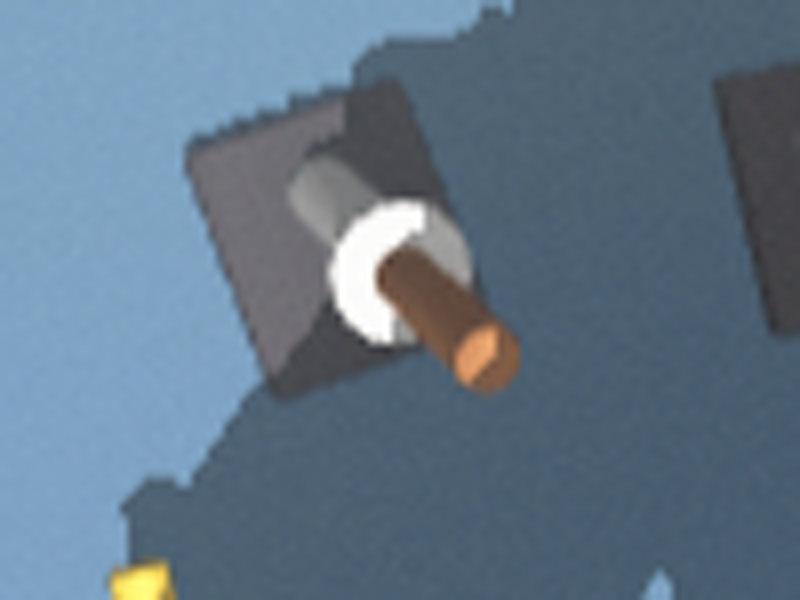

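The top view shows the collar centre at full-resolution pixel (320,224), the handle end at (331,234.6) and the rest leaning towards the robot and −y. Both cameras put the collar at about (0.547,−0.183,0.090). Moving now: rise, align the jaws with world y, and travel to the tube.

```bash
python3 -m inch '[{"dz":-45,"rz":0.13},{"dz":-45,"rz":0.13},{"dx":-45,"dy":-32},{"dx":-45,"dy":-32},{"dx":-45,"dy":-32},{"dx":-45,"dy":-32},{"dx":-45,"dy":-32},{"dx":-45,"dy":-32},{"dx":-45,"dy":-32},{"dx":-45,"dy":-32}]' 1 30
cat > tel.py <<'E'
from h import *
import sys
np.set_printoptions(precision=4,suppress=True)
def rep(target=None):
    s=read_state();M=rot(s["tool_rot"]);p=s["tool_pos"]
    print("t",s["time_s"],"p",p,"\nR",M.round(3).tolist(),"q",s["q"],"F",s["ft_force"],"gap",s["finger_gap"])
    if target is not None: print("delta tool mm",M.T@(np.array(target)-p)*1000)
if __name__=="__main__": rep([float(a) for a in sys.argv[1:]] or None)
E
python3 tel.py .553 .0065 .17
```

```text
t 0.1 p [ 0.1476 -0.5552  0.1785] 
R [[0.257, -0.966, -0.0], [-0.966, -0.257, 0.002], [-0.002, -0.0, -1.0]] q [-1.331   0.3203  1.5655 -0.      1.2574 -0.02  ] F [ 0.1477 -0.2412  0.3109] gap 0.09099562853768434
delta tool mm [-438.7024 -536.1176    9.2004]schema error: expected keys dx, dy, dz, rx, ry, rz
```

```bash
python3 -m inch '[{"dx":0,"dy":0,"dz":-45,"rx":0,"ry":0,"rz":0.13},{"dx":0,"dy":0,"dz":-45,"rx":0,"ry":0,"rz":0.13},{"dx":-45,"dy":-32,"dz":0,"rx":0,"ry":0,"rz":0},{"dx":-45,"dy":-32,"dz":0,"rx":0,"ry":0,"rz":0},{"dx":-45,"dy":-32,"dz":0,"rx":0,"ry":0,"rz":0},{"dx":-45,"dy":-32,"dz":0,"rx":0,"ry":0,"rz":0},{"dx":-45,"dy":-32,"dz":0,"rx":0,"ry":0,"rz":0},{"dx":-45,"dy":-32,"dz":0,"rx":0,"ry":0,"rz":0},{"dx":-45,"dy":-32,"dz":0,"rx":0,"ry":0,"rz":0},{"dx":-45,"dy":-32,"dz":0,"rx":0,"ry":0,"rz":0}]' 1 30
python3 tel.py .553 .0065 .17
```

```text
time_s: 1.35
tool_pos: [0.4044, -0.1941, 0.269]
tool_rot: [-0.0, -0.707, 0.707, 0.0]
ft_force: [0.8, -0.4, -0.1]
finger_gap: 0.0913
t 1.35 p [ 0.4044 -0.1941  0.269 ] 
R [[-0.0, -1.0, -0.0], [-1.0, 0.0, -0.0], [0.0, 0.0, -1.0]] q [-0.473   0.069   1.6618 -0.0002  1.4109  1.0981] F [ 0.8274 -0.3699 -0.103 ] gap 0.09125370841662726
delta tool mm [-200.6686 -148.5722   98.9902]
```

```bash
python3 -m inch '[{"dx":-50,"dy":-37,"dz":0,"rx":0,"ry":0,"rz":0},{"dx":-50,"dy":-37,"dz":0,"rx":0,"ry":0,"rz":0},{"dx":-50,"dy":-37,"dz":0,"rx":0,"ry":0,"rz":0},{"dx":-50,"dy":-37,"dz":0,"rx":0,"ry":0,"rz":0},{"dx":0,"dy":0,"dz":45,"rx":0,"ry":0,"rz":0},{"dx":0,"dy":0,"dz":50,"rx":0,"ry":0,"rz":0},{"dx":0,"dy":0,"dz":0,"rx":0,"ry":0,"rz":0},{"dx":0,"dy":0,"dz":0,"rx":0,"ry":0,"rz":0},{"dx":0,"dy":0,"dz":0,"rx":0,"ry":0,"rz":0},{"dx":0,"dy":0,"dz":0,"rx":0,"ry":0,"rz":0}]' 0.4
python3 - <<'E'
from tel import *
rep([.553,.0065,.118])
s=grab_frame("scene");t=grab_frame("top")
import pickle;pickle.dump((s,t),open("f1.pkl","wb"))
p=read_state()["tool_pos"]
print(proj(s,p),proj(t,p))
a=cv2.resize(s["pixels"][120:270,230:380],(600,600),interpolation=cv2.INTER_CUBIC)
cv2.imwrite("pics/near1.png",a)
E
```

```text
time_s: 2.6
tool_pos: [0.5528, 0.004, 0.176]
tool_rot: [0.001, -0.707, 0.707, -0.001]
ft_force: [-0.1, 0.5, 0.0]
finger_gap: 0.0639
t 2.6 p [0.5528 0.004  0.176 ] 
R [[-0.001, -1.0, 0.003], [-1.0, 0.001, -0.0], [0.0, -0.003, -1.0]] q [-0.0135  0.2849  1.6235 -0.      1.2298  1.5578] F [-0.1036  0.5332  0.0161] gap 0.06385179987037774
delta tool mm [-2.4874 -0.0418 57.9634]
[[287.4369 168.2916]] [[232.5676 219.4195]]
```

View pics/near1.png

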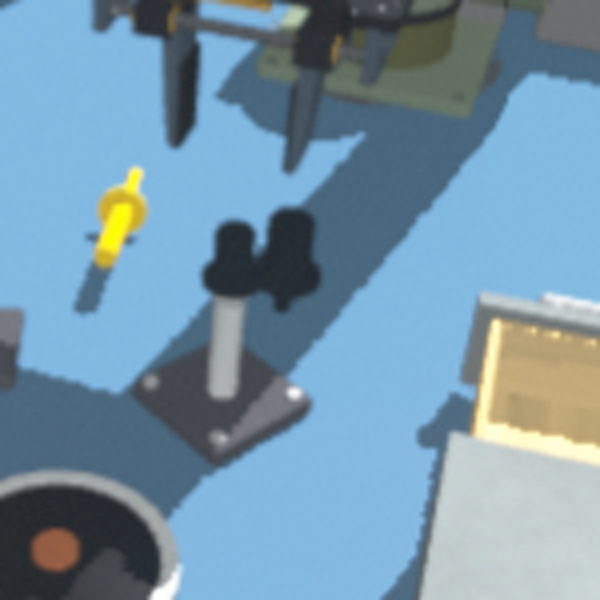

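The fingertips appear at scene pixel (288.4,159) but their projection is (287.4,168), so I'll check the top view as well.

Run:
```python
from h import *
import pickle
s,t=pickle.load(open("f1.pkl","rb"))
a=cv2.resize(t["pixels"][165:265,182:282],(600,600),interpolation=cv2.INTER_CUBIC)
cv2.imwrite("pics/near1t.png",a)
for z in(.176,.2): print(proj(s,[[.5528,.036,z],[.5528,-.028,z],[.53,.036,z],[.53,-.028,z]]).round(1).tolist())
```

```text
[[299.8, 171.0], [275.1, 165.4], [302.3, 166.1], [278.0, 160.7]]
[[300.7, 162.8], [275.6, 157.3], [303.2, 158.0], [278.5, 152.7]]
```

View pics/near1t.png

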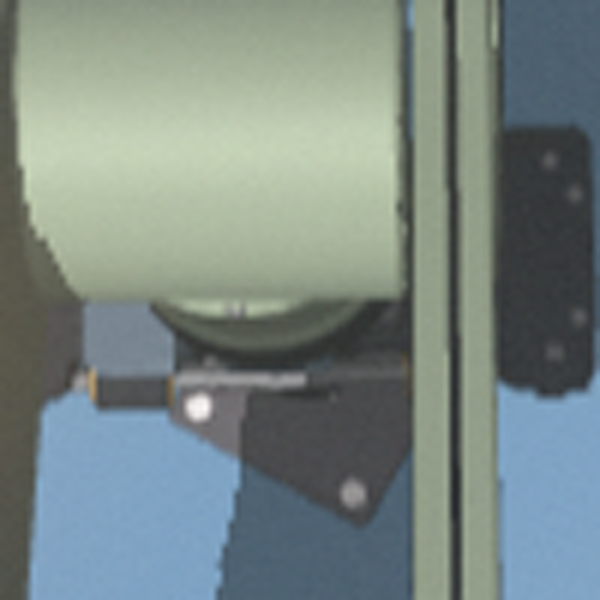

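The arm hides the top view. I'll descend around the knob and check from the scene camera.

```bash
python3 -m inch '[{"dx":-2,"dy":0,"dz":15,"rx":0,"ry":0,"rz":0},{"dx":0,"dy":0,"dz":15,"rx":0,"ry":0,"rz":0},{"dx":0,"dy":0,"dz":12,"rx":0,"ry":0,"rz":0},{"dx":0,"dy":0,"dz":8,"rx":0,"ry":0,"rz":0},{"dx":0,"dy":0,"dz":7,"rx":0,"ry":0,"rz":0},{"dx":0,"dy":0,"dz":0,"rx":0,"ry":0,"rz":0},{"dx":0,"dy":0,"dz":0,"rx":0,"ry":0,"rz":0},{"dx":0,"dy":0,"dz":0,"rx":0,"ry":0,"rz":0},{"dx":0,"dy":0,"dz":0,"rx":0,"ry":0,"rz":0},{"dx":0,"dy":0,"dz":0,"rx":0,"ry":0,"rz":0}]'
python3 - <<'E'
from tel import *
rep([.553,.0065,.118])
s=grab_frame("scene")
p=read_state()["tool_pos"]
print(proj(s,p))
a=cv2.resize(s["pixels"][140:230,240:330],(600,600),interpolation=cv2.INTER_CUBIC)
cv2.imwrite("pics/near2.png",a)
E
```

```text
time_s: 3.95
tool_pos: [0.5519, 0.0062, 0.1174]
tool_rot: [0.0, -0.707, 0.707, -0.0]
ft_force: [-1.0, -0.0, 0.1]
finger_gap: 0.0637
t 3.95 p [0.5519 0.0062 0.1174] 
R [[-0.0, -1.0, 0.0], [-1.0, 0.0, -0.0], [0.0, -0.0, -1.0]] q [-0.0096  0.3303  1.7134 -0.0001  1.0976  1.5615] F [-0.9891 -0.0414  0.1353] gap 0.0637249613234041
delta tool mm [-0.3146 -1.0977 -0.585 ]
[[286.7265 186.9295]]
```

View pics/near2.png

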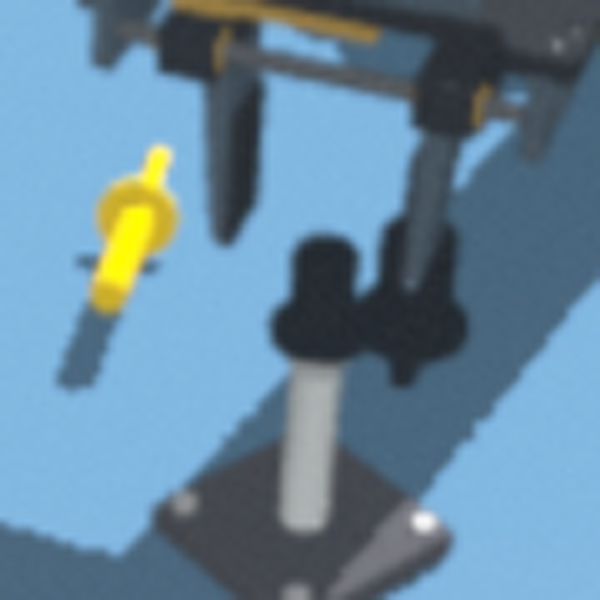

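```bash
python3 -m inch '[{"dx":0,"dy":0,"dz":0,"rx":0,"ry":0,"rz":0},{"dx":0,"dy":0,"dz":0,"rx":0,"ry":0,"rz":0},{"dx":0,"dy":0,"dz":0,"rx":0,"ry":0,"rz":0},{"dx":0,"dy":0,"dz":0,"rx":0,"ry":0,"rz":0},{"dx":0,"dy":0,"dz":0,"rx":0,"ry":0,"rz":0},{"dx":0,"dy":0,"dz":0,"rx":0,"ry":0,"rz":0},{"dx":0,"dy":0,"dz":0,"rx":0,"ry":0,"rz":0},{"dx":0,"dy":0,"dz":0,"rx":0,"ry":0,"rz":0},{"dx":0,"dy":0,"dz":0,"rx":0,"ry":0,"rz":0},{"dx":0,"dy":0,"dz":0,"rx":0,"ry":0,"rz":0}]' -1 10
python3 - <<'E'
from tel import *
rep()
s=grab_frame("scene")
a=cv2.resize(s["pixels"][140:230,240:330],(600,600),interpolation=cv2.INTER_CUBIC)
cv2.imwrite("pics/near3.png",a)
E
```

```text
time_s: 5.25
tool_pos: [0.5518, 0.0062, 0.1172]
tool_rot: [-0.0, -0.707, 0.707, -0.0]
ft_force: [-0.2, -0.2, -0.1]
finger_gap: 0.0007
t 5.25 p [0.5518 0.0062 0.1172] 
R [[-0.0, -1.0, 0.0], [-1.0, 0.0, -0.0], [0.0, -0.0, -1.0]] q [-0.0096  0.3305  1.7135 -0.0001  1.0975  1.5615] F [-0.2165 -0.1759 -0.0858] gap 0.0007473406805256458
```

View pics/near3.png

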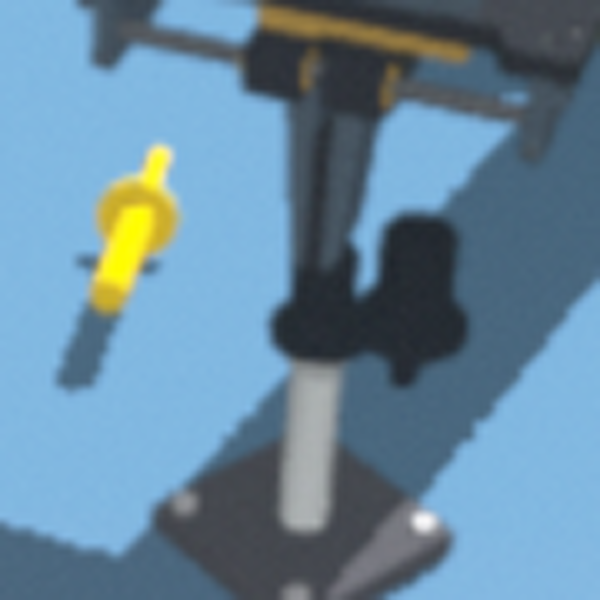

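Run:
```python
from tel import *
import pickle
s,t=pickle.load(open("f1.pkl","rb"))
for nm,tips in(("z.176",((274.25,155.75),(302.5,162))),("z.117",((273.75,176.45),(301.8,182.45)))):
  for x in(.54,.552,.568):
    for uv in tips:
      o,d=ray(s,uv);print(nm,x,o+d*(x-o[0])/d[0])
print(proj(s,[[.552,.006,.15],[.552,.006,.11],[.552,.006,.015],[.568,.006,.15]]))
```

```text
z.176 0.54 [ 0.54   -0.0356  0.195 ]
z.176 0.54 [0.54   0.0374 0.1948]
z.176 0.552 [ 0.552  -0.0319  0.2029]
z.176 0.552 [0.552  0.0399 0.2028]
z.176 0.568 [ 0.568  -0.027   0.2136]
z.176 0.568 [0.568  0.0432 0.2134]
z.117 0.54 [ 0.54   -0.0339  0.1317]
z.117 0.54 [0.54   0.0416 0.1336]
z.117 0.552 [ 0.552  -0.0303  0.1407]
z.117 0.552 [0.552  0.044  0.1426]
z.117 0.568 [ 0.568  -0.0253  0.1527]
z.117 0.568 [0.568  0.0472 0.1546]
[[287.5116 176.6671]
 [286.4404 189.1867]
 [284.1059 216.3588]
 [285.6084 180.153 ]]
```

The fingers closed on nothing: the gap is 0.7 mm. They appear in front of the knob with their tips at about z=0.15, so the true tips sit roughly 25–33 mm above the reported TCP. I'll open, go 25 mm lower and close gently. The resulting gap tells which part is gripped.

```bash
python3 -m inch '[{"dx":0,"dy":0,"dz":0,"rx":0,"ry":0,"rz":0},{"dx":0,"dy":0,"dz":0,"rx":0,"ry":0,"rz":0},{"dx":0,"dy":0,"dz":0,"rx":0,"ry":0,"rz":0},{"dx":0,"dy":0,"dz":0,"rx":0,"ry":0,"rz":0},{"dx":0,"dy":0,"dz":0,"rx":0,"ry":0,"rz":0},{"dx":0,"dy":0,"dz":0,"rx":0,"ry":0,"rz":0},{"dx":0,"dy":0,"dz":7,"rx":0,"ry":0,"rz":0},{"dx":0,"dy":0,"dz":6,"rx":0,"ry":0,"rz":0},{"dx":0,"dy":0,"dz":6,"rx":0,"ry":0,"rz":0},{"dx":0,"dy":0,"dz":6,"rx":0,"ry":0,"rz":0}]' 0.3
python3 -m inch '[{"dx":0,"dy":0,"dz":0,"rx":0,"ry":0,"rz":0},{"dx":0,"dy":0,"dz":0,"rx":0,"ry":0,"rz":0},{"dx":0,"dy":0,"dz":0,"rx":0,"ry":0,"rz":0},{"dx":0,"dy":0,"dz":0,"rx":0,"ry":0,"rz":0},{"dx":0,"dy":0,"dz":0,"rx":0,"ry":0,"rz":0},{"dx":0,"dy":0,"dz":0,"rx":0,"ry":0,"rz":0},{"dx":0,"dy":0,"dz":0,"rx":0,"ry":0,"rz":0},{"dx":0,"dy":0,"dz":0,"rx":0,"ry":0,"rz":0},{"dx":0,"dy":0,"dz":0,"rx":0,"ry":0,"rz":0},{"dx":0,"dy":0,"dz":0,"rx":0,"ry":0,"rz":0}]' -1 8
python3 tel.py
```

```text
time_s: 6.55
tool_pos: [0.5517, 0.0062, 0.0917]
tool_rot: [-0.0, -0.707, 0.707, 0.0]
ft_force: [0.2, -1.0, -0.7]
finger_gap: 0.0596
time_s: 7.8
tool_pos: [0.552, 0.0062, 0.0925]
tool_rot: [0.0, -0.707, 0.707, -0.0]
ft_force: [0.3, 0.0, 3.9]
finger_gap: 0.0254
t 7.8 p [0.552  0.0062 0.0925] 
R [[-0.0, -1.0, 0.0], [-1.0, 0.0, -0.0], [0.0, -0.0, -1.0]] q [-0.0096  0.3534  1.7479 -0.      1.0398  1.5615] F [0.2588 0.0303 3.9207] gap 0.025445753956275116
```

The gap is 25.4 mm, so the knob is gripped. I'll firm up the grip and lift.

```bash
python3 -m inch '[{"dx":0,"dy":0,"dz":0,"rx":0,"ry":0,"rz":0},{"dx":0,"dy":0,"dz":0,"rx":0,"ry":0,"rz":0},{"dx":0,"dy":0,"dz":-5,"rx":0,"ry":0,"rz":0},{"dx":0,"dy":0,"dz":-10,"rx":0,"ry":0,"rz":0},{"dx":0,"dy":0,"dz":-15,"rx":0,"ry":0,"rz":0},{"dx":0,"dy":0,"dz":-20,"rx":0,"ry":0,"rz":0},{"dx":0,"dy":0,"dz":-20,"rx":0,"ry":0,"rz":0},{"dx":0,"dy":0,"dz":-20,"rx":0,"ry":0,"rz":0},{"dx":0,"dy":0,"dz":0,"rx":0,"ry":0,"rz":0},{"dx":0,"dy":0,"dz":0,"rx":0,"ry":0,"rz":0}]' -1 25
python3 - <<'E'
from tel import *
import pickle
rep()
s=grab_frame("scene");t=grab_frame("top");pickle.dump((s,t),open("f2.pkl","wb"))
p=read_state()["tool_pos"];print(proj(s,p))
a=cv2.resize(s["pixels"][110:210,240:340],(500,500),interpolation=cv2.INTER_CUBIC)
cv2.imwrite("pics/near4.png",a)
E
```

```text
time_s: 9.05
tool_pos: [0.5513, 0.0062, 0.1819]
tool_rot: [-0.0, -0.707, 0.707, 0.0]
ft_force: [0.2, 0.4, -1.7]
finger_gap: 0.0253
t 9.05 p [0.5513 0.0062 0.1819] 
R [[-0.0, -1.0, -0.001], [-1.0, 0.0, -0.0], [0.0, 0.001, -1.0]] q [-0.0096  0.2813  1.6135 -0.0001  1.2477  1.5615] F [ 0.2186  0.4483 -1.7006] gap 0.025334515143414782
[[288.5609 166.1939]]
```

View pics/near4.png

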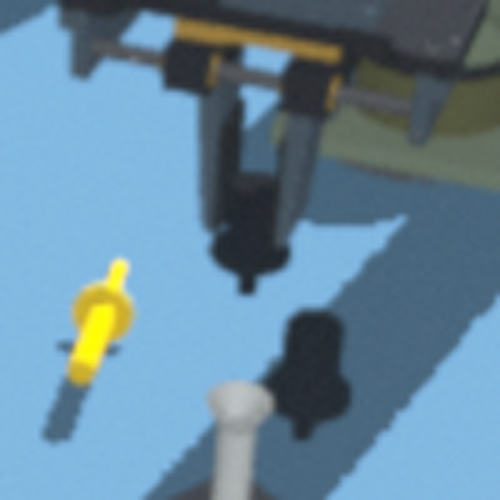

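The stopper is held, with the flange at (250,258) in the crop, the tips just above it, and the empty funnel at (240,400). Its origin sits about 17.5 mm above the reported TCP. Next is the drawer.

```bash
python3 -m inch '[{"dx":-40,"dy":2,"dz":0,"rx":0,"ry":0,"rz":0},{"dx":-50,"dy":2,"dz":0,"rx":0,"ry":0,"rz":0},{"dx":-55,"dy":3,"dz":0,"rx":0,"ry":0,"rz":0},{"dx":-55,"dy":2,"dz":0,"rx":0,"ry":0,"rz":0},{"dx":-46,"dy":2,"dz":0,"rx":0,"ry":0,"rz":0},{"dx":0,"dy":0,"dz":30,"rx":0,"ry":0,"rz":0},{"dx":0,"dy":0,"dz":30,"rx":0,"ry":0,"rz":0},{"dx":0,"dy":0,"dz":30,"rx":0,"ry":0,"rz":0},{"dx":0,"dy":0,"dz":0,"rx":0,"ry":0,"rz":0},{"dx":0,"dy":0,"dz":0,"rx":0,"ry":0,"rz":0}]'
python3 - <<'E'
from tel import *
import pickle
rep([.54,.252,.030])
s=grab_frame("scene")
p=read_state()["tool_pos"];print(proj(s,p+[0,0,.0175]))
a=cv2.resize(s["pixels"][160:280,320:440],(600,600),interpolation=cv2.INTER_CUBIC)
cv2.imwrite("pics/drawer.png",a)
f0=pickle.load(open("f0.pkl","rb"))["top"]
E
```

```text
time_s: 10.4
tool_pos: [0.5415, 0.2524, 0.0929]
tool_rot: [0.001, -0.707, 0.707, -0.0]
ft_force: [-0.6, -0.2, -0.4]
finger_gap: 0.0252
t 10.4 p [0.5415 0.2524 0.0929] 
R [[-0.0, -1.0, 0.001], [-1.0, 0.0, 0.0], [-0.0, -0.001, -1.0]] q [ 0.417   0.4183  1.6404 -0.0001  1.0817  1.9881] F [-0.6444 -0.1953 -0.4265] gap 0.025221763691642078
delta tool mm [ 0.4735  1.5803 62.9403]
[[384.3359 210.0795]]
```

View pics/drawer.png

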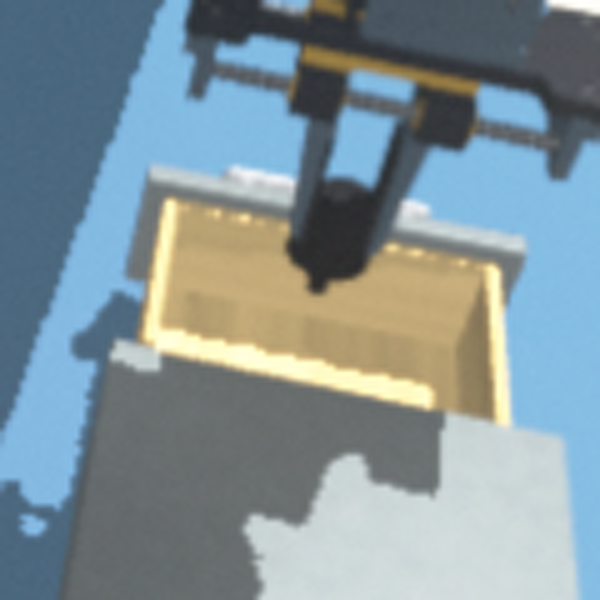

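The stopper (320,265) hangs centred over the drawer opening. I'll lower it, release and retreat upward.

```bash
python3 -m inch '[{"dx":0,"dy":0,"dz":20,"rx":0,"ry":0,"rz":0},{"dx":0,"dy":0,"dz":18,"rx":0,"ry":0,"rz":0},{"dx":0,"dy":0,"dz":12,"rx":0,"ry":0,"rz":0},{"dx":0,"dy":0,"dz":7,"rx":0,"ry":0,"rz":0},{"dx":0,"dy":0,"dz":4,"rx":0,"ry":0,"rz":0},{"dx":0,"dy":0,"dz":0,"rx":0,"ry":0,"rz":0},{"dx":0,"dy":0,"dz":0,"rx":0,"ry":0,"rz":0},{"dx":0,"dy":0,"dz":0,"rx":0,"ry":0,"rz":0},{"dx":0,"dy":0,"dz":0,"rx":0,"ry":0,"rz":0},{"dx":0,"dy":0,"dz":0,"rx":0,"ry":0,"rz":0}]'
python3 -m inch '[{"dx":0,"dy":0,"dz":0,"rx":0,"ry":0,"rz":0},{"dx":0,"dy":0,"dz":0,"rx":0,"ry":0,"rz":0},{"dx":0,"dy":0,"dz":0,"rx":0,"ry":0,"rz":0},{"dx":0,"dy":0,"dz":0,"rx":0,"ry":0,"rz":0},{"dx":0,"dy":0,"dz":-15,"rx":0,"ry":0,"rz":0},{"dx":0,"dy":0,"dz":-30,"rx":0,"ry":0,"rz":0},{"dx":0,"dy":0,"dz":-45,"rx":0,"ry":0,"rz":0},{"dx":0,"dy":0,"dz":-50,"rx":0,"ry":0,"rz":0},{"dx":0,"dy":0,"dz":-50,"rx":0,"ry":0,"rz":0},{"dx":0,"dy":0,"dz":-40,"rx":0,"ry":0,"rz":0}]' 0.1
python3 - <<'E'
from tel import *
import pickle
rep()
s=grab_frame("scene");t=grab_frame("top");pickle.dump((s,t),open("f3.pkl","wb"))
# dark blob in drawer, scene view
x,y,w,h=350,200,80,60
m=(s["pixels"][y:y+h,x:x+w].max(2)<60).astype(np.uint8)
n,l,st,c=cv2.connectedComponentsWithStats(m)
print([(c[i]+[x,y],st[i]) for i in range(1,n) if st[i][4]>20])
# tube rim (bright grey) in scene & top
for f,b in((s,(270,175,40,30)),(t,(215,200,40,40))):
  H,S,V=cv2.split(cv2.cvtColor(f["pixels"],cv2.COLOR_BGR2HSV));x,y,w,h=b
  m=((S<45)&(V>110))[y:y+h,x:x+w].astype(np.uint8)
  n,l,st,c=cv2.connectedComponentsWithStats(m)
  print([((c[i]+[x,y]).round(1),st[i]+[x,y,0,0,0]) for i in range(1,n) if st[i][4]>10])
print(proj(s,[.552,.006,.11]),proj(t,[.552,.006,.11]))
E
```

```text
time_s: 11.7
tool_pos: [0.5409, 0.2522, 0.0313]
tool_rot: [0.0, -0.707, 0.707, -0.0]
ft_force: [0.3, -0.4, -1.3]
finger_gap: 0.0255
time_s: 12.95
tool_pos: [0.5411, 0.2523, 0.265]
tool_rot: [0.002, -0.707, 0.707, -0.001]
ft_force: [-0.5, -0.3, 0.0]
finger_gap: 0.05
t 12.95 p [0.5411 0.2523 0.265 ] 
R [[-0.0, -1.0, 0.003], [-1.0, 0.0, 0.001], [-0.001, -0.003, -1.0]] q [ 0.4171  0.3149  1.3582 -0.0001  1.4648  1.9881] F [-0.498  -0.3273  0.028 ] gap 0.05003304398107949
[(array([379.0175, 227.3421]), array([ 23,  20,  13,  15, 114], dtype=int32))]
[(array([287.4, 194.2]), array([282, 186,  13,  19, 164]))]
[(array([229.5, 206.9]), array([228, 205,   4,   5,  15])), (array([233. , 222.1]), array([225, 214,  17,  17, 188])), (array([247.9, 236.4]), array([244, 233,   9,   7,  41]))]
[[286.4404 189.1867]] [[233.2235 223.2397]]
```

The stopper lies in the drawer at scene pixel (379,227). The rim in the top view confirms the tube at about (0.5535,0.0065). Next I'll cross to the applicator and tilt 0.4 rad.

```bash
python3 -m inch '[{"dx":40,"dy":2,"dz":0,"rx":0,"ry":0,"rz":0},{"dx":50,"dy":3,"dz":0,"rx":0,"ry":0,"rz":0},{"dx":55,"dy":3,"dz":0,"rx":0,"ry":0,"rz":0},{"dx":55,"dy":3,"dz":0,"rx":0,"ry":0,"rz":0},{"dx":55,"dy":3,"dz":0,"rx":0,"ry":0,"rz":0},{"dx":55,"dy":3,"dz":0,"rx":0,"ry":0,"rz":0},{"dx":55,"dy":3,"dz":0,"rx":0,"ry":0,"rz":0},{"dx":45,"dy":3,"dz":0,"rx":0,"ry":0,"rz":0},{"dx":35,"dy":2,"dz":0,"rx":0,"ry":0,"rz":0},{"dx":0,"dy":0,"dz":0,"rx":0,"ry":0,"rz":0}]' -0.1
python3 -m inch '[{"dx":0,"dy":0,"dz":0,"rx":0.095,"ry":-0.032,"rz":0},{"dx":0,"dy":0,"dz":0,"rx":0.095,"ry":-0.032,"rz":0},{"dx":0,"dy":0,"dz":0,"rx":0.095,"ry":-0.032,"rz":0},{"dx":0,"dy":0,"dz":0,"rx":0.095,"ry":-0.032,"rz":0},{"dx":0,"dy":0,"dz":0,"rx":0,"ry":0,"rz":0},{"dx":0,"dy":0,"dz":0,"rx":0,"ry":0,"rz":0},{"dx":0,"dy":0,"dz":0,"rx":0,"ry":0,"rz":0},{"dx":0,"dy":0,"dz":0,"rx":0,"ry":0,"rz":0},{"dx":0,"dy":0,"dz":0,"rx":0,"ry":0,"rz":0},{"dx":0,"dy":0,"dz":0,"rx":0,"ry":0,"rz":0}]'
python3 tel.py .5156 -.1934 .1681
```

```text
time_s: 14.3
tool_pos: [0.5151, -0.1947, 0.2608]
tool_rot: [-0.0, -0.706, 0.708, 0.0]
ft_force: [0.5, 0.3, -1.1]
finger_gap: 0.0409
time_s: 15.55
tool_pos: [0.5159, -0.1927, 0.2612]
tool_rot: [0.178, -0.693, 0.693, -0.088]
ft_force: [0.2, 0.1, -0.7]
finger_gap: 0.0406
t 15.55 p [ 0.5159 -0.1927  0.2612] 
R [[0.024, -0.929, 0.37], [-0.992, 0.024, 0.125], [-0.125, -0.37, -0.921]] q [-0.588   0.0848  1.7366  0.355   1.0936  0.8544] F [ 0.1621  0.1404 -0.7257] gap 0.04062651935798567
delta tool mm [12.2656 34.6939 85.4872]
```

```bash
python3 -m inch '[{"dx":6,"dy":17,"dz":0,"rx":0,"ry":0,"rz":0},{"dx":6,"dy":18,"dz":0,"rx":0,"ry":0,"rz":0},{"dx":0,"dy":0,"dz":25,"rx":0,"ry":0,"rz":0},{"dx":0,"dy":0,"dz":30,"rx":0,"ry":0,"rz":0},{"dx":0,"dy":0,"dz":20,"rx":0,"ry":0,"rz":0},{"dx":0,"dy":0,"dz":15,"rx":0,"ry":0,"rz":0},{"dx":0,"dy":0,"dz":10,"rx":0,"ry":0,"rz":0},{"dx":0,"dy":0,"dz":0,"rx":0,"ry":0,"rz":0},{"dx":0,"dy":0,"dz":0,"rx":0,"ry":0,"rz":0},{"dx":0,"dy":0,"dz":0,"rx":0,"ry":0,"rz":0}]'
python3 - <<'E'
from tel import *
import pickle
rep([.5488,-.1821,.0852])
s=grab_frame("scene");pickle.dump(s,open("f4.pkl","wb"))
st=read_state();p=st["tool_pos"];z=rot(st["tool_rot"])[:,2];print(proj(s,[p,p-z*.024]))
a=cv2.resize(s["pixels"][110:210,175:275],(600,600),interpolation=cv2.INTER_CUBIC)
cv2.imwrite("pics/app.png",a)
E
```

```text
time_s: 16.8
tool_pos: [0.5208, -0.1917, 0.1555]
tool_rot: [0.178, -0.693, 0.693, -0.089]
ft_force: [0.0, -0.2, 0.6]
finger_gap: 0.041
t 16.8 p [ 0.5208 -0.1917  0.1555] 
R [[0.024, -0.928, 0.371], [-0.992, 0.024, 0.124], [-0.124, -0.371, -0.92]] q [-0.5802  0.1702  1.9152  0.4229  0.8445  0.7411] F [ 0.0155 -0.1989  0.5705] gap 0.0410225440594373
delta tool mm [-0.1668  0.2954 76.274 ]
[[221.7755 152.7033]
 [221.838  143.922 ]]
```

View pics/app.png

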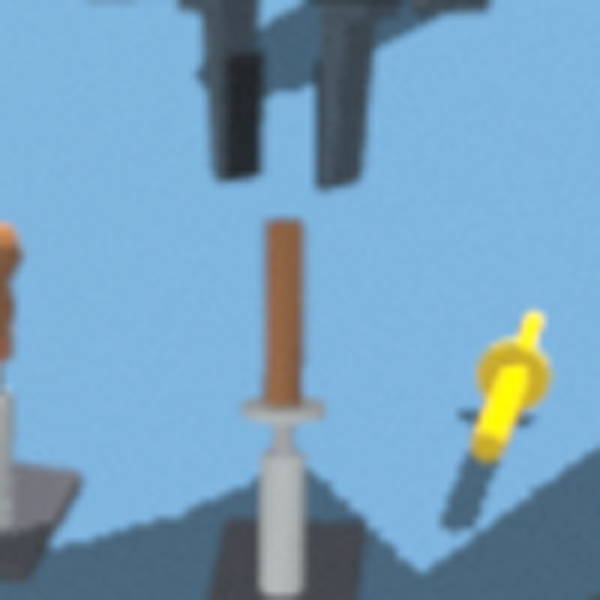

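The fingertips (287,184) are in line with the handle end (285,220), about 16 mm above it. So the real tip offset is about 33 mm. Advancing 76 mm puts the tips about 30 mm above the collar underside.

```bash
python3 -m inch '[{"dx":0,"dy":0,"dz":12,"rx":0,"ry":0,"rz":0},{"dx":0,"dy":0,"dz":12,"rx":0,"ry":0,"rz":0},{"dx":0,"dy":0,"dz":14,"rx":0,"ry":0,"rz":0},{"dx":0,"dy":0,"dz":14,"rx":0,"ry":0,"rz":0},{"dx":0,"dy":0,"dz":14,"rx":0,"ry":0,"rz":0},{"dx":0,"dy":0,"dz":10,"rx":0,"ry":0,"rz":0},{"dx":0,"dy":0,"dz":0,"rx":0,"ry":0,"rz":0},{"dx":0,"dy":0,"dz":0,"rx":0,"ry":0,"rz":0},{"dx":0,"dy":0,"dz":0,"rx":0,"ry":0,"rz":0},{"dx":0,"dy":0,"dz":0,"rx":0,"ry":0,"rz":0}]'
python3 -m inch '[{"dx":0,"dy":0,"dz":0,"rx":0,"ry":0,"rz":0},{"dx":0,"dy":0,"dz":0,"rx":0,"ry":0,"rz":0},{"dx":0,"dy":0,"dz":0,"rx":0,"ry":0,"rz":0},{"dx":0,"dy":0,"dz":0,"rx":0,"ry":0,"rz":0},{"dx":0,"dy":0,"dz":0,"rx":0,"ry":0,"rz":0},{"dx":0,"dy":0,"dz":0,"rx":0,"ry":0,"rz":0},{"dx":0,"dy":0,"dz":0,"rx":0,"ry":0,"rz":0},{"dx":0,"dy":0,"dz":0,"rx":0,"ry":0,"rz":0},{"dx":0,"dy":0,"dz":0,"rx":0,"ry":0,"rz":0},{"dx":0,"dy":0,"dz":0,"rx":0,"ry":0,"rz":0}]' -1 10
python3 tel.py .5488 -.1821 .0852
```

```text
time_s: 18.1
tool_pos: [0.5488, -0.1821, 0.0853]
tool_rot: [0.178, -0.693, 0.693, -0.089]
ft_force: [0.8, 0.0, -0.1]
finger_gap: 0.0413
time_s: 19.35
tool_pos: [0.5487, -0.182, 0.0848]
tool_rot: [0.178, -0.693, 0.693, -0.089]
ft_force: [-0.8, 0.6, 1.9]
finger_gap: 0.0174
t 19.35 p [ 0.5487 -0.182   0.0848] 
R [[0.024, -0.929, 0.37], [-0.992, 0.024, 0.124], [-0.124, -0.37, -0.921]] q [-0.5303  0.2798  1.9759  0.4908  0.6747  0.6864] F [-0.8105  0.6326  1.8789] gap 0.017434678455780214
delta tool mm [ 0.0876 -0.2406 -0.3396]
```

Gripped, with a gap of 17.4 mm. I'll firm up to 40 N and draw out along the axis.

```bash
python3 -m inch '[{"dx":0,"dy":0,"dz":0,"rx":0,"ry":0,"rz":0},{"dx":0,"dy":0,"dz":0,"rx":0,"ry":0,"rz":0},{"dx":0,"dy":0,"dz":-8,"rx":0,"ry":0,"rz":0},{"dx":0,"dy":0,"dz":-15,"rx":0,"ry":0,"rz":0},{"dx":0,"dy":0,"dz":-20,"rx":0,"ry":0,"rz":0},{"dx":0,"dy":0,"dz":-25,"rx":0,"ry":0,"rz":0},{"dx":0,"dy":0,"dz":-25,"rx":0,"ry":0,"rz":0},{"dx":0,"dy":0,"dz":-30,"rx":0,"ry":0,"rz":0},{"dx":0,"dy":0,"dz":-25,"rx":0,"ry":0,"rz":0},{"dx":0,"dy":0,"dz":0,"rx":0,"ry":0,"rz":0}]' -1 40
python3 tel.py
```

```text
time_s: 20.6
tool_pos: [0.4939, -0.2012, 0.2235]
tool_rot: [0.178, -0.693, 0.693, -0.091]
ft_force: [0.4, 0.8, -1.3]
finger_gap: 0.0176
t 20.6 p [ 0.4939 -0.2012  0.2235] 
R [[0.023, -0.927, 0.373], [-0.992, 0.024, 0.121], [-0.122, -0.373, -0.92]] q [-0.632   0.0831  1.8358  0.3847  1.013   0.7682] F [ 0.3593  0.8215 -1.2992] gap 0.017551854546562405
```

```bash
python3 -m inch '[{"dx":0,"dy":0,"dz":0,"rx":-0.095,"ry":0.032,"rz":0},{"dx":0,"dy":0,"dz":0,"rx":-0.095,"ry":0.032,"rz":0},{"dx":0,"dy":0,"dz":0,"rx":-0.095,"ry":0.032,"rz":0},{"dx":0,"dy":0,"dz":0,"rx":-0.095,"ry":0.032,"rz":0},{"dx":0,"dy":0,"dz":0,"rx":0,"ry":0,"rz":0},{"dx":0,"dy":0,"dz":0,"rx":0,"ry":0,"rz":0},{"dx":0,"dy":0,"dz":0,"rx":0,"ry":0,"rz":0},{"dx":0,"dy":0,"dz":0,"rx":0,"ry":0,"rz":0},{"dx":0,"dy":0,"dz":0,"rx":0,"ry":0,"rz":0},{"dx":0,"dy":0,"dz":0,"rx":0,"ry":0,"rz":0}]'
python3 - <<'E'
from tel import *
import pickle
rep([.5535,.0065,.24])
s=grab_frame("scene");t=grab_frame("top");pickle.dump((s,t),open("f5.pkl","wb"))
p=read_state()["tool_pos"]
H,S,V=cv2.split(cv2.cvtColor(s["pixels"],cv2.COLOR_BGR2HSV))
u=proj(s,[p,p+[0,0,.003],p+[0,0,.09],p-[0,0,.08]]);print(u)
x,y=(u[0]-[35,60]).astype(int);w,h=70,100;x=max(x,0);y=max(y,0)
for nm,m in(("white",(S<60)&(V>140)),("brown",(H<18)&(S>90)&(V>50))):
  k=m[y:y+h,x:x+w].astype(np.uint8);n,l,st,c=cv2.connectedComponentsWithStats(k)
  print(nm,[((c[i]+[x,y]).round(1),st[i]+[x,y,0,0,0]) for i in range(1,n) if st[i][4]>8])
E
```

```text
time_s: 21.85
tool_pos: [0.4938, -0.2005, 0.2212]
tool_rot: [0.0, -0.707, 0.707, -0.0]
ft_force: [-1.0, -0.1, -1.5]
finger_gap: 0.0174
t 21.85 p [ 0.4938 -0.2005  0.2212] 
R [[-0.0, -1.0, 0.0], [-1.0, 0.0, -0.0], [0.0, -0.0, -1.0]] q [-0.4072  0.2286  1.5862  0.      1.3265  1.164 ] F [-1.0435 -0.1488 -1.5063] gap 0.01738382944884206
delta tool mm [-206.976   -59.6331  -18.8238]
[[222.0737 126.2122]
 [222.0239 125.205 ]
 [220.5032  94.2297]
 [223.3411 151.715 ]]
white [(array([247.9,  66.4]), array([243,  66,  12,   2,  19])), (array([222.5, 131.7]), array([215, 121,  15,  30, 143]))]
brown [(array([220.2, 107.9]), array([217,  92,   8,  33, 153]))]
```

The applicator is upright in the hand, with collar and rod at scene rows 121–151, matching the prediction. Moving over the funnel.

```bash
python3 -m inch '[{"dx":-20,"dy":-6,"dz":-19,"rx":0,"ry":0,"rz":0},{"dx":-35,"dy":-10,"dz":0,"rx":0,"ry":0,"rz":0},{"dx":-40,"dy":-12,"dz":0,"rx":0,"ry":0,"rz":0},{"dx":-42,"dy":-12,"dz":0,"rx":0,"ry":0,"rz":0},{"dx":-40,"dy":-12,"dz":0,"rx":0,"ry":0,"rz":0},{"dx":-30,"dy":-8,"dz":0,"rx":0,"ry":0,"rz":0},{"dx":0,"dy":0,"dz":0,"rx":0,"ry":0,"rz":0},{"dx":0,"dy":0,"dz":0,"rx":0,"ry":0,"rz":0},{"dx":0,"dy":0,"dz":0,"rx":0,"ry":0,"rz":0},{"dx":0,"dy":0,"dz":0,"rx":0,"ry":0,"rz":0}]'
python3 - <<'E'
from tel import *
import pickle
rep([.5535,.0065,.112])
s=grab_frame("scene");t=grab_frame("top");pickle.dump((s,t),open("f6.pkl","wb"))
p=read_state()["tool_pos"]
H,S,V=cv2.split(cv2.cvtColor(s["pixels"],cv2.COLOR_BGR2HSV))
print(proj(s,[p,p-[0,0,.08],[.5535,.0065,.11],[.5535,.0065,.05]]))
for y in range(125,216,3):
  r=np.nonzero(((S<60)&(V>100))[y,270:310])[0]
  if len(r): print(y,r.min()+270,r.max()+270,len(r),end=" | ")
E
```

```text
time_s: 23.2
tool_pos: [0.5538, 0.0058, 0.2401]
tool_rot: [-0.0, -0.707, 0.708, -0.0]
ft_force: [-0.4, 0.3, -1.2]
finger_gap: 0.0176
t 23.2 p [0.5538 0.0058 0.2401] 
R [[-0.001, -1.0, 0.0], [-1.0, 0.001, -0.0], [0.0, -0.0, -1.0]] q [-0.0102  0.2541  1.5046 -0.0002  1.3828  1.5622] F [-0.3959  0.3022 -1.1502] gap 0.017611298265525464
delta tool mm [ -0.7249   0.3355 128.0878]
[[289.9233 146.1422]
 [287.5787 173.7983]
 [286.452  189.561 ]
 [284.9427 207.1242]]
125 302 309 8 | 128 302 308 7 | 131 301 309 9 | 134 287 309 12 | 137 297 309 13 | 140 284 309 16 | 143 283 299 11 | 146 283 299 17 | 149 288 295 8 | 152 288 291 4 | 155 288 291 4 | 158 288 291 4 | 161 288 290 3 | 164 287 290 4 | 167 287 290 4 | 170 287 289 3 | 173 288 289 2 | 188 282 293 12 | 191 282 294 13 | 194 283 292 10 | 197 283 290 8 | 200 283 290 8 | 203 283 290 8 | 206 282 290 9 | 209 282 289 8 | 212 282 289 8 | 215 282 301 14 |
```

Rod (tip at column 288) and funnel (centre 288) line up. Descending.

```bash
python3 -m inch '[{"dx":-0.5,"dy":0,"dz":15,"rx":0,"ry":0,"rz":0},{"dx":0,"dy":0,"dz":15,"rx":0,"ry":0,"rz":0},{"dx":0,"dy":0,"dz":10,"rx":0,"ry":0,"rz":0},{"dx":0,"dy":0,"dz":8,"rx":0,"ry":0,"rz":0},{"dx":0,"dy":0,"dz":8,"rx":0,"ry":0,"rz":0},{"dx":0,"dy":0,"dz":8,"rx":0,"ry":0,"rz":0},{"dx":0,"dy":0,"dz":8,"rx":0,"ry":0,"rz":0},{"dx":0,"dy":0,"dz":0,"rx":0,"ry":0,"rz":0},{"dx":0,"dy":0,"dz":0,"rx":0,"ry":0,"rz":0},{"dx":0,"dy":0,"dz":0,"rx":0,"ry":0,"rz":0}]'
python3 tel.py .5535 .0065 .112
```

```text
time_s: 24.55
tool_pos: [0.5539, 0.0071, 0.168]
tool_rot: [-0.0, -0.707, 0.707, 0.0]
ft_force: [-0.2, 0.7, -1.0]
finger_gap: 0.0175
t 24.55 p [0.5539 0.0071 0.168 ] 
R [[-0.0, -1.0, -0.0], [-1.0, 0.0, -0.0], [0.0, 0.0, -1.0]] q [-0.0078  0.294   1.6311 -0.0001  1.2166  1.5632] F [-0.1725  0.7306 -1.027 ] gap 0.017512646438902678
delta tool mm [ 0.6275  0.3523 56.0231]
```

```bash
python3 -m inch '[{"dx":0,"dy":0,"dz":5,"rx":0,"ry":0,"rz":0},{"dx":0,"dy":0,"dz":5,"rx":0,"ry":0,"rz":0},{"dx":0,"dy":0,"dz":5,"rx":0,"ry":0,"rz":0},{"dx":0,"dy":0,"dz":5,"rx":0,"ry":0,"rz":0},{"dx":0,"dy":0,"dz":5,"rx":0,"ry":0,"rz":0},{"dx":0,"dy":0,"dz":5,"rx":0,"ry":0,"rz":0},{"dx":0,"dy":0,"dz":5,"rx":0,"ry":0,"rz":0},{"dx":0,"dy":0,"dz":5,"rx":0,"ry":0,"rz":0},{"dx":0,"dy":0,"dz":5,"rx":0,"ry":0,"rz":0},{"dx":0,"dy":0,"dz":0,"rx":0,"ry":0,"rz":0}]'
python3 tel.py .5535 .0065 .112
```

```text
time_s: 25.8
tool_pos: [0.5535, 0.0072, 0.1229]
tool_rot: [-0.0, -0.707, 0.707, 0.0]
ft_force: [-3.6, 1.2, 1.7]
finger_gap: 0.0179
t 25.8 p [0.5535 0.0072 0.1229] 
R [[-0.0, -1.0, -0.001], [-1.0, 0.0, 0.0], [-0.0, 0.001, -1.0]] q [-0.0078  0.3286  1.7008  0.0001  1.1132  1.5632] F [-3.556   1.2299  1.6547] gap 0.017865550419525107
delta tool mm [ 0.7227 -0.0327 10.8722]
```

```bash
python3 -m inch '[{"dx":0,"dy":1,"dz":2,"rx":0,"ry":0,"rz":0},{"dx":0,"dy":0,"dz":2,"rx":0,"ry":0,"rz":0},{"dx":0,"dy":0,"dz":2,"rx":0,"ry":0,"rz":0},{"dx":0,"dy":0,"dz":2,"rx":0,"ry":0,"rz":0},{"dx":0,"dy":0,"dz":1,"rx":0,"ry":0,"rz":0},{"dx":0,"dy":0,"dz":1,"rx":0,"ry":0,"rz":0},{"dx":0,"dy":0,"dz":0,"rx":0,"ry":0,"rz":0},{"dx":0,"dy":0,"dz":0,"rx":0,"ry":0,"rz":0},{"dx":0,"dy":0,"dz":0,"rx":0,"ry":0,"rz":0},{"dx":0,"dy":0,"dz":0,"rx":0,"ry":0,"rz":0}]'
python3 tel.py .5535 .0065 .112
```

```text
time_s: 27.05
tool_pos: [0.5531, 0.0071, 0.1129]
tool_rot: [0.0, -0.707, 0.707, -0.0]
ft_force: [-0.7, 1.2, 1.0]
finger_gap: 0.0178
t 27.05 p [0.5531 0.0071 0.1129] 
R [[-0.0, -1.0, 0.0], [-1.0, 0.0, -0.0], [0.0, -0.0, -1.0]] q [-0.0079  0.3361  1.717  -0.0001  1.0882  1.5632] F [-0.6623  1.1871  0.9879] gap 0.017830762422711425
delta tool mm [ 0.6239 -0.411   0.8683]
```

```bash
python3 -m inch '[{"dx":0,"dy":0,"dz":1,"rx":0,"ry":0,"rz":0},{"dx":0,"dy":0,"dz":0,"rx":0,"ry":0,"rz":0},{"dx":0,"dy":0,"dz":1,"rx":0,"ry":0,"rz":0},{"dx":0,"dy":0,"dz":0,"rx":0,"ry":0,"rz":0},{"dx":0,"dy":0,"dz":1,"rx":0,"ry":0,"rz":0},{"dx":0,"dy":0,"dz":0,"rx":0,"ry":0,"rz":0},{"dx":0,"dy":0,"dz":0,"rx":0,"ry":0,"rz":0},{"dx":0,"dy":0,"dz":0,"rx":0,"ry":0,"rz":0},{"dx":0,"dy":0,"dz":0,"rx":0,"ry":0,"rz":0},{"dx":0,"dy":0,"dz":0,"rx":0,"ry":0,"rz":0}]'
python3 tel.py .5535 .0065 .112
```

```text
time_s: 28.3
tool_pos: [0.553, 0.0071, 0.1099]
tool_rot: [-0.0, -0.707, 0.707, -0.0]
ft_force: [0.7, 1.4, 1.6]
finger_gap: 0.0176
t 28.3 p [0.553  0.0071 0.1099] 
R [[-0.0, -1.0, 0.0], [-1.0, 0.0, -0.0], [0.0, -0.0, -1.0]] q [-0.0079  0.3387  1.7212 -0.0001  1.0816  1.5632] F [0.6802 1.4334 1.6372] gap 0.01761492255320762
delta tool mm [ 0.6182 -0.5057 -2.0669]
```

```bash
python3 -m inch '[{"dx":0,"dy":0,"dz":1,"rx":0,"ry":0,"rz":0},{"dx":0,"dy":0,"dz":0,"rx":0,"ry":0,"rz":0},{"dx":0,"dy":0,"dz":1,"rx":0,"ry":0,"rz":0},{"dx":0,"dy":0,"dz":0,"rx":0,"ry":0,"rz":0},{"dx":0,"dy":0,"dz":1,"rx":0,"ry":0,"rz":0},{"dx":0,"dy":0,"dz":0,"rx":0,"ry":0,"rz":0},{"dx":0,"dy":0,"dz":0,"rx":0,"ry":0,"rz":0},{"dx":0,"dy":0,"dz":0,"rx":0,"ry":0,"rz":0},{"dx":0,"dy":0,"dz":0,"rx":0,"ry":0,"rz":0},{"dx":0,"dy":0,"dz":0,"rx":0,"ry":0,"rz":0}]'
python3 - <<'E'
from tel import *
rep()
s=grab_frame("scene")
p=read_state()["tool_pos"]
print(proj(s,[p,[.5535,.0065,.1125]]))
H,S,V=cv2.split(cv2.cvtColor(s["pixels"],cv2.COLOR_BGR2HSV))
for y in range(170,206):
  r=np.nonzero(((S<70)&(V>90))[y,272:306])[0]
  if len(r): print(y,r.min()+272,r.max()+272,len(r),V[y,287],end=" | ")
cv2.imwrite("pics/seat.png",cv2.resize(s["pixels"][140:230,245:335],(600,600),interpolation=cv2.INTER_CUBIC))
E
```

```text
time_s: 29.55
tool_pos: [0.553, 0.0071, 0.1069]
tool_rot: [-0.0, -0.707, 0.707, -0.0]
ft_force: [-0.1, 0.9, 1.2]
finger_gap: 0.0173
t 29.55 p [0.553  0.0071 0.1069] 
R [[-0.0, -1.0, -0.0], [-1.0, 0.0, -0.0], [0.0, 0.0, -1.0]] q [-0.0079  0.3414  1.7254 -0.0002  1.0748  1.5632] F [-0.1011  0.9129  1.2042] gap 0.017348810841660664
[[286.6537 190.4317]
 [286.5174 188.798 ]]
170 293 295 3 135 | 171 293 295 3 136 | 172 281 295 4 136 | 173 281 295 4 138 | 174 281 295 4 138 | 175 293 294 2 140 | 176 293 294 2 142 | 177 293 294 2 142 | 178 293 293 1 142 | 179 292 293 2 141 | 180 292 293 2 141 | 181 284 292 3 141 | 182 284 292 3 143 | 183 284 284 1 142 | 184 284 284 1 143 | 185 282 293 6 141 | 186 281 294 8 142 | 187 280 294 9 143 | 188 280 295 10 143 | 189 280 295 12 145 | 190 280 295 16 156 | 191 281 295 15 167 | 192 282 295 14 170 | 193 283 293 11 178 | 194 283 292 10 169 | 195 284 291 8 158 | 196 283 291 9 157 | 197 283 291 9 170 | 198 283 290 8 176 | 199 283 290 8 177 | 200 283 290 8 178 | 201 283 290 8 177 | 202 283 290 8 176 | 203 283 290 8 178 | 204 282 290 9 177 | 205 282 290 9 177 |
```

```bash
python3 -m inch '[{"dx":0,"dy":0,"dz":1,"rx":0,"ry":0,"rz":0},{"dx":0,"dy":0,"dz":0,"rx":0,"ry":0,"rz":0},{"dx":0,"dy":0,"dz":1,"rx":0,"ry":0,"rz":0},{"dx":0,"dy":0,"dz":0,"rx":0,"ry":0,"rz":0},{"dx":0,"dy":0,"dz":1,"rx":0,"ry":0,"rz":0},{"dx":0,"dy":0,"dz":0,"rx":0,"ry":0,"rz":0},{"dx":0,"dy":0,"dz":0,"rx":0,"ry":0,"rz":0},{"dx":0,"dy":0,"dz":0,"rx":0,"ry":0,"rz":0},{"dx":0,"dy":0,"dz":0,"rx":0,"ry":0,"rz":0},{"dx":0,"dy":0,"dz":0,"rx":0,"ry":0,"rz":0}]'
python3 tel.py
```

```text
time_s: 30.85
tool_pos: [0.5531, 0.0071, 0.1058]
tool_rot: [0.0, -0.707, 0.707, -0.001]
ft_force: [-3.0, 0.9, 12.7]
finger_gap: 0.0175
t 30.85 p [0.5531 0.0071 0.1058] 
R [[-0.0, -1.0, 0.001], [-1.0, 0.0, -0.0], [0.0, -0.001, -1.0]] q [-0.0078  0.342   1.7277 -0.0002  1.0706  1.5632] F [-3.0323  0.9016 12.7444] gap 0.01748469938625072
```

View pics/seat.png

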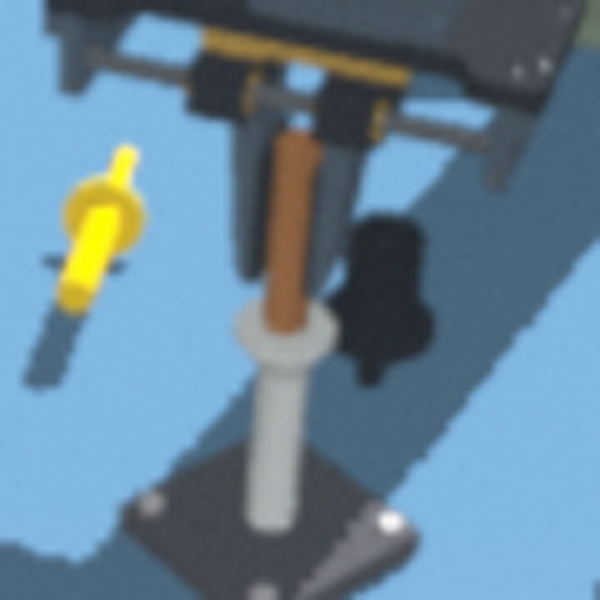

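The collar sits on the rim at (287,335) in that picture. The force then jumped to 12.7 N with the descent stopped, so it is home. One more millimetre to seat it, then release and withdraw straight up.

```bash
python3 -m inch '[{"dx":0,"dy":0,"dz":1,"rx":0,"ry":0,"rz":0},{"dx":0,"dy":0,"dz":0,"rx":0,"ry":0,"rz":0},{"dx":0,"dy":0,"dz":0,"rx":0,"ry":0,"rz":0},{"dx":0,"dy":0,"dz":0,"rx":0,"ry":0,"rz":0},{"dx":0,"dy":0,"dz":-1,"rx":0,"ry":0,"rz":0},{"dx":0,"dy":0,"dz":-1,"rx":0,"ry":0,"rz":0},{"dx":0,"dy":0,"dz":0,"rx":0,"ry":0,"rz":0},{"dx":0,"dy":0,"dz":0,"rx":0,"ry":0,"rz":0},{"dx":0,"dy":0,"dz":0,"rx":0,"ry":0,"rz":0},{"dx":0,"dy":0,"dz":0,"rx":0,"ry":0,"rz":0}]'
python3 -m inch '[{"dx":0,"dy":0,"dz":0,"rx":0,"ry":0,"rz":0},{"dx":0,"dy":0,"dz":0,"rx":0,"ry":0,"rz":0},{"dx":0,"dy":0,"dz":0,"rx":0,"ry":0,"rz":0},{"dx":0,"dy":0,"dz":0,"rx":0,"ry":0,"rz":0},{"dx":0,"dy":0,"dz":0,"rx":0,"ry":0,"rz":0},{"dx":0,"dy":0,"dz":-15,"rx":0,"ry":0,"rz":0},{"dx":0,"dy":0,"dz":-25,"rx":0,"ry":0,"rz":0},{"dx":0,"dy":0,"dz":-25,"rx":0,"ry":0,"rz":0},{"dx":0,"dy":0,"dz":-25,"rx":0,"ry":0,"rz":0},{"dx":0,"dy":0,"dz":-20,"rx":0,"ry":0,"rz":0}]' -0.1
python3 tel.py
```

```text
time_s: 32.1
tool_pos: [0.5531, 0.0071, 0.1058]
tool_rot: [0.0, -0.707, 0.707, -0.0]
ft_force: [-1.3, 1.1, 7.5]
finger_gap: 0.0178
time_s: 33.35
tool_pos: [0.5535, 0.0071, 0.2174]
tool_rot: [0.001, -0.707, 0.707, -0.001]
ft_force: [0.4, -0.1, 0.4]
finger_gap: 0.041
t 33.35 p [0.5535 0.0071 0.2174] 
R [[-0.0, -1.0, 0.003], [-1.0, 0.0, -0.0], [0.0, -0.003, -1.0]] q [-0.0079  0.2624  1.5496 -0.0001  1.327   1.5632] F [ 0.4211 -0.0639  0.4045] gap 0.04102205065139501
```

```bash
python3 -m inch '[{"dx":0,"dy":0,"dz":-30,"rx":0,"ry":0,"rz":0},{"dx":0,"dy":10,"dz":-30,"rx":0,"ry":0,"rz":0},{"dx":20,"dy":30,"dz":0,"rx":0,"ry":0,"rz":0},{"dx":40,"dy":30,"dz":0,"rx":0,"ry":0,"rz":0},{"dx":40,"dy":30,"dz":0,"rx":0,"ry":0,"rz":0},{"dx":40,"dy":20,"dz":0,"rx":0,"ry":0,"rz":0},{"dx":40,"dy":0,"dz":0,"rx":0,"ry":0,"rz":0},{"dx":20,"dy":0,"dz":0,"rx":0,"ry":0,"rz":0},{"dx":0,"dy":0,"dz":0,"rx":0,"ry":0,"rz":0},{"dx":0,"dy":0,"dz":0,"rx":0,"ry":0,"rz":0}]'
python3 - <<'E'
from tel import *
import pickle
rep()
s=grab_frame("scene");t=grab_frame("top");pickle.dump((s,t),open("f9.pkl","wb"))
F0=pickle.load(open("f0.pkl","rb"))
a=cv2.resize(s["pixels"][140:215,245:320],(400,400),interpolation=cv2.INTER_CUBIC)
b=cv2.resize(t["pixels"][190:270,70:150],(400,400),interpolation=cv2.INTER_CUBIC)
c=cv2.resize(s["pixels"][120:270,90:300],(280,200),interpolation=cv2.INTER_AREA)
d=cv2.resize(t["pixels"][100:260,200:456],(320,200),interpolation=cv2.INTER_AREA)
im=np.zeros((600,800,3),np.uint8);im[:400,:400]=a;im[:400,400:]=b;im[400:,:280]=c;im[400:,280:600]=d
cv2.imwrite("pics/final.png",im)
P=[[.5535,.0068,z] for z in(.11,.115,.2)];print(proj(s,P),proj(t,P))
for n,f in(("scene",s),("top",t)):
  H,S,V=cv2.split(cv2.cvtColor(f["pixels"],cv2.COLOR_BGR2HSV))
  x,y,w,h=(270,140,36,60) if n=="scene" else (215,185,45,60)
  m=((H<18)&(S>90)&(V>50))[y:y+h,x:x+w].astype(np.uint8)
  k,l,st,c=cv2.connectedComponentsWithStats(m)
  print(n,[((c[i]+[x,y]).round(1),st[i]+[x,y,0,0,0]) for i in range(1,k) if st[i][4]>8])
# bystander change: blobs of pixel change
E
```

```text
time_s: 34.6
tool_pos: [0.4329, -0.1922, 0.2755]
tool_rot: [-0.0, 0.707, -0.707, 0.0]
ft_force: [-0.6, 0.7, -0.5]
finger_gap: 0.0409
t 34.6 p [ 0.4329 -0.1922  0.2755] 
R [[0.0, -1.0, 0.001], [-1.0, -0.0, 0.0], [-0.0, -0.001, -1.0]] q [-0.4424  0.1081  1.6017  0.0005  1.4313  1.1283] F [-0.6272  0.695  -0.5065] gap 0.04093720028222481
[[286.5627 189.588 ]
 [286.6942 188.0594]
 [289.0671 160.3891]] [[232.8458 222.5645]
 [232.7285 222.2973]
 [230.5462 217.3259]]
scene [(array([288.6, 174. ]), array([285, 160,   8,  30, 154]))]
top [(array([231.5, 217.9]), array([227, 212,   9,  13,  82]))]
```

Run:
```python
from tel import *
import pickle
s,t=pickle.load(open("f9.pkl","rb"));F0=pickle.load(open("f0.pkl","rb"))
L={}
for n,f,(x,y,w,h) in(("scene",s,(275,150,30,38)),("top",t,(215,185,45,60))):
  H,S,V=cv2.split(cv2.cvtColor(f["pixels"],cv2.COLOR_BGR2HSV))
  yy,xx=np.nonzero(((H<18)&(S>90)&(V>50))[y:y+h,x:x+w]);p=np.c_[xx+x,yy+y].astype(np.float32)
  a,b,cx,cy=cv2.fitLine(p,cv2.DIST_L2,0,.01,.01).ravel();print(n,"handle dir",a/b)
  q=proj(f,[[.5535,.0068,.115],[.5535,.0068,.2]]);d=q[1]-q[0];print(" expected upright",d[0]/d[1])
# stopper in drawer
H,S,V=cv2.split(cv2.cvtColor(t["pixels"],cv2.COLOR_BGR2HSV))
k=(V<60)[185:262,80:168].astype(np.uint8);n,l,st,c=cv2.connectedComponentsWithStats(k)
for i in range(1,n):
  if st[i][4]>15: u=c[i]+[80,185];print("drawer dark",u,st[i],plane(t,u,.035))
# bystanders: template shift between first and last pictures
for nm,b in(("driver",(215,100,65,65)),("tape",(302,125,50,52)),("pot",(385,135,48,50)),("mandrel",(360,195,46,40)),("bigstop",(216,264,30,28)),("yellow",(280,258,30,78)),("drawerfront",(74,255,105,34))):
  for fn,f in(("top",t),):
    x,y,w,h=b;T=F0[fn]["pixels"][y:y+h,x:x+w];I=f["pixels"][y-6:y+h+6,x-6:x+w+6]
    r=cv2.matchTemplate(I,T,cv2.TM_CCOEFF_NORMED);_,m,_,loc=cv2.minMaxLoc(r);print(nm,np.array(loc)-6,round(m,3))
for nm,(x,y,w,h) in(("mandrel",(160,142,35,60)),("bigstop",(293,168,18,30)),("yellow",(250,160,20,30))):
    T=F0["scene"]["pixels"][y:y+h,x:x+w];I=s["pixels"][y-6:y+h+6,x-6:x+w+6]
    r=cv2.matchTemplate(I,T,cv2.TM_CCOEFF_NORMED);_,m,_,loc=cv2.minMaxLoc(r);print("scene",nm,np.array(loc)-6,round(m,3))
```

```text
scene handle dir -0.079038635
 expected upright -0.08575773555649834
top handle dir 0.31099197
 expected upright 0.43898044788357915
driver [0 0] 0.999
tape [0 0] 0.69
pot [0 0] 0.996
mandrel [0 0] 0.793
bigstop [0 0] 0.868
yellow [0 1] 0.57
drawerfront [0 0] 0.998
scene mandrel [0 0] 0.645
scene bigstop [1 0] 0.637
scene yellow [ 0 -1] 0.726
```

Run:
```python
from tel import *
import pickle
s,t=pickle.load(open("f9.pkl","rb"))
for nm,f,(x,y,w,h),z in(("scene",s,(350,195,85,65),.035),("top",t,(84,190,76,75),.035)):
  m=(f["pixels"][y:y+h,x:x+w].max(2)<75).astype(np.uint8)
  n,l,st,c=cv2.connectedComponentsWithStats(m)
  for i in range(1,n):
    if st[i][4]>15:u=c[i]+[x,y];print(nm,u,st[i],plane(f,u,z))
```

```text
scene [379.4514 226.3371] [ 22  22  15  18 175] [0.5168 0.2556 0.035 ]
```

Run:
```python
from tel import *
import pickle
s,t=pickle.load(open("f9.pkl","rb"));t=grab_frame("top")
F0=pickle.load(open("f0.pkl","rb"))
u=proj(t,[.517,.256,.035])[0].astype(int);print(u)
g=t["pixels"].max(2)
print(g[u[1]-24:u[1]+25:4,u[0]-24:u[0]+33:4])
print(F0["top"]["pixels"].max(2)[u[1]-24:u[1]+25:4,u[0]-24:u[0]+33:4])
```

```text
[127 244]
[[250 254 253 253 253 253 254 198 199 201 254 254 255 255 136]
 [251 254 253 253 253 253 165 174 200 201 254 254 255 254 175]
 [251 254 253 253 236 104 104 100 111 200 254 254 255 255 214]
 [252 254 253 253 101 103 103  96 105 208 254 254 254 255 227]
 [253 252 253 253 253 102  96  98 112 255 254 254 254 254 247]
 [253 252 253 254 253 229 102 164 254 255 255 254 245 250 252]
 [245 243 246 185 186 183 191 197 197 199 200 190 185 194 253]
 [184 180 176 185 185 185 180 195 193 197 201 187 186 192 253]
 [182 180 178 184 182 183 179 193 194 196 200 188 183 184 253]
 [182 178 177 184 193 209 231 205 184 245 183 181 165 166 175]
 [164 159 168 153 159 169 185 184 183 185 188 187 190 189 192]
 [189 186 190 188 189 191 190 195 185 176 202 159 126 125 127]
 [157 130 152 155 124 125 159 204 201 206 245 205 207 203 205]]
[[247 253 251 251 252 252 253 254 254 254 253 253 254 254 133]
 [248 253 252 251 252 252 253 254 254 254 254 253 254 254 167]
 [249 253 252 252 252 252 253 254 254 254 254 253 254 254 205]
 [250 252 252 252 252 251 253 254 254 254 254 253 254 254 220]
 [250 250 252 252 252 251 253 254 254 254 254 253 254 254 244]
 [251 250 252 252 252 251 253 254 254 254 254 253 242 246 250]
 [240 238 242 178 178 176 186 189 188 192 190 181 178 187 251]
 [175 172 170 179 179 178 173 190 186 190 191 182 179 183 251]
 [175 172 170 177 176 175 173 186 184 188 192 181 176 177 252]
 [174 171 169 176 188 198 225 200 176 240 172 172 160 163 168]
 [156 153 163 146 153 164 177 175 175 177 180 179 181 182 182]
 [181 179 178 181 182 182 181 187 176 168 193 152 123 122 121]
 [149 125 146 149 120 120 152 193 191 196 239 193 195 194 195]]
```

The top view also shows the stopper inside the drawer, around pixel (127,233), in sunlight that makes it brighter than my dark threshold. Everything is released, so I'm handing in.

```bash
python3 -c "
from station import *
print(finish_job())"
```

```text
the job is handed in; nothing more can be done
None
```

The applicator is parked in the tube with its collar on the rim, and the smaller stopper is in the open drawer. I pulled the stopper first, as asked, and handed in at about 35 s, with the gripper open and clear of everything.

**What the last checks showed**
- **Seating:** while pushing in, the descent stopped and the force jumped to about 13 N, against roughly 4 N of piston drag. After release the handle end was where a seated applicator should be, in the scene picture. Its lean there was within half a degree of upright, which says little about lean towards that camera.
- **Stopper:** both cameras show it inside the drawer.
- **Other tools and parts:** they matched the first pictures to within one pixel. Some matches were weak (0.57–0.87), which I put down to changed shadows.

**What failed or disagreed**
- **First grasp missed:** my first close on the stopper caught nothing. The fingertips appear 23–33 mm behind the reported tool point, so I corrected for that afterwards.
- **Top-view handle slope:** it read 0.31 where an upright handle would give 0.44. The line is too short there to count for much.
- **Final picture not viewed:** I had used all 12 views, so the end checks are numbers from the images only. The piston depth was never read directly.

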